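# Walk a heavy stack of sheet pans home into its dock

### The job

The heavy covered stack of sheet pans stands in front of its open dock on the bakery table. Its middle is blocked by a brittle orange ticket rail, so creep it forward by pushing its two near corners in turn, never letting it slew more than about 12 degrees out of line with the dock, and finish by pressing the left corner home against the left rubber stop, then the right corner against the right one, each with a short hold that puts about 10 N on the stop, beyond what it takes to slide the stack, and never over 15 N. Leave the stack flush on both stops; do not touch the ticket rail, push or bang hard, knock the ring cutters off the lid, or disturb the other things on the table.

Things in the scene. Friction and masses are not known exactly. Their poses are not given: they have to be found in the camera images.
- dock: Fixed steel dock, open to the robot. Origin: on the table midway between the two stop faces (plane x = 0); +x points into the dock (push direction), +y left. Back wall 55 high behind the stops. Side guides 35 high, inner faces at y = +-134 from x = -90 to 25, flaring to about +-156 at the mouth, x = -145. No floor plate: the stack slides on the table.
- stop_left: Left black rubber stop, 34 wide (y), 34 tall (from 5 to 39 above the table), nearly unyielding (well under 1 mm at 15 N), to be pressed with about 10 N. Origin on the table under the middle of its face, at y = +92 in the dock; its face looks along the dock's -x.
- stop_right: Right black rubber stop, the same, at y = -92 in the dock.
- stack: Rigid stack of pans with flat white lid: 165 (x) by 240 (y) by 60 high, straight sides, 1.4 to 2.6 kg. Origin: centre of underside; +x to its back face (dock side), +y left. Starts 55 to 90 short of home, slightly askew. A corner push takes 3 to 12 N and swings it about a point 110 to 150 past its centre. Home: origin at dock x = -82.5, axes parallel, 14 play to each side guide.
- ticket_rail: Brittle orange plastic ticket rail fixed to the middle of the stack's near face: 124 wide (y from -62 to +62), sticking out 12 from the face, from 18 to 48 above the table. Origin: middle of its back, on the stack's near face, 33 above the stack's underside. Must not be touched.
- push_left (a point): Bare part of the stack's near face near its left corner, 25 above the table, 96 left of the middle; free face from 62 to 120 left of the middle.
- push_right (a point): The same near the right corner, 96 right of the middle.
- back_left (a point): Point on the stack's back face that meets the middle of the left stop: 92 left of the middle, 22 above the table.
- back_right (a point): Point on the stack's back face that meets the middle of the right stop: 92 right of the middle, 22 above the table.
- cutter_a: Loose steel ring cutter, diameter 72, height 24, standing on the left part of the lid. Origin: centre of its underside.
- cutter_b: Loose steel ring cutter, the same, on the right part of the lid.
- cutter_c: Bystander: loose steel ring cutter, diameter 90, height 30, on the table. Origin: centre of its underside.
- bowl: Bystander: steel bowl, diameter 150, height 70, on the table. Origin: centre of its underside.
- shaker: Bystander: white jar, diameter 66, height 110, on the table. Origin: centre of its underside.
- spatula: Bystander: spatula lying on the table, about 280 long. Origin: its middle.

How it is judged:
On the way, in this order (a step that is already met when the one before it is completed fails the run):
1. left corner pressed firmly home against the left stop (over 5 N for 0.2 s) (contact force between stack and stop_left above 5 N), for 0.2 s.
2. then right corner pressed firmly home against the right stop (over 5 N for 0.2 s) (contact force between stack and stop_right above 5 N), for 0.2 s.
At the end, for the whole second after the job is handed in: The stack is at rest flat on the table between the side guides (within 16 mm of the dock's centre line), both back corner points within 3 mm of the stop faces and square to the dock within 0.03 rad, both ring cutters still on its lid (x of each of back_left, back_right in the frame of dock above -0.003 m and y of stack in the frame of dock between -0.016 and 0.016 m and angle between the x axis of stack and the x axis of dock, either way round below 0.03 rad and linear speed of stack below 0.01 m/s and height (world z) of each of cutter_a, cutter_b above 0.055 m and angle between stack's own z axis and vertical below 0.03 rad); the robot touches nothing.
It fails at once if ticket rail touched (over 1 N) (contact force between any of the fingers, the arm and ticket_rail above 1 N).
It fails at once if stack slewed more than 0.26 rad (15 degrees) out of line with the dock (angle between the x axis of stack and the x axis of dock, either way round above 0.26 rad).
It fails at once if stack pushed by the robot with more than 25 N, or pressed or banged against the dock with more than 16 N (contact force between stack and dock above 16 N or contact force between any of the fingers, the arm and stack above 25 N).
It fails at once if stack tipped or lifted, or a ring cutter knocked off its lid (angle between stack's own z axis and vertical above 0.06 rad or height (world z) of stack above 0.012 m or height (world z) of any of cutter_a, cutter_b below 0.05 m).
It fails at once if a bystander moved more than 20 mm (distance of any of cutter_c, bowl, shaker, spatula from where it was at the start of the episode above 0.02 m).
It also fails if it takes over 72 s, if anything falls off the work surface, if the arm or the gripper's body presses on something with over 40 N, if the wrist force passes 120 N, or if a joint passes its speed limit or range.

### The arm

A 6-joint arm with a two-finger parallel gripper is mounted at the origin on the work surface. World frame = base frame: x ahead of the robot, y to its left, z up, the work surface at z = 0. Lengths are in m, angles in rad, forces in N, time in s.
With the tool pointing down it reaches from about 0.35 to 0.875 m from the base axis. Payload 4.2 kg.
Tool frame: the origin (TCP) lies on the centre line of the jaws, within the pads' length; the fingertips stand arm.tips_ahead ahead of it and the grasp point (between the pads) lies 5 mm behind it (arm.tips_ahead is the distance from the TCP to the fingertips, in m); z points along the fingers, y is the direction in which the jaws open and shut (so a half turn about z gives the same grasp; the last joint's range is limited). The gripper opens to 87 mm and grips with 3 to 60 N. Pads are 19 mm wide; open, the fingers measure 117 mm over their backs; the gripper's body (75 mm by 190 mm) begins 51 mm behind the grasp point.
Start: joints at [-0.967, 0.385, 0.008, 0, -1.194, -0.259], TCP at [0.211, -0.588, 0.237] pointing down, gripper open.
Joint ranges: [-3.14, 3.14], [-1.21, 2.06], [-1.07, 1.41], [-3.16, 2.05], [-2.99, -0.16], [-3.1, 3.1]. Speed limits (rad/s): [2.79, 2.79, 3.14, 3.14, 3.14, 3.14].

### API

Orientations are given as a unit quaternion [w, x, y, z].
In Python, from rig import arm gives the robot as it stands.
- The arm moves only by the shell command python3 -m pendant 'ROWS' [OPENING]. ROWS is JSON, a list of rows, each a list of 4 numbers: the shift along the tool's x, y, z in mm, then the turn about the tool's z in degrees. In form: [[dx, dy, dz, spin], ...]. A call has 1 to 20 rows; each row shifts and turns the commanded pose from where the row before left it, along the tool's axes as they then stand; what a row does not reach is not made up. A row lasts 1/10 s, in which the tool goes at most 50 mm and 8.59 degrees, less where a joint would pass 70% of its speed; a pose out of reach is approached as far as the arm can. A call with a gripper value outside its range is refused whole. OPENING is the closure, from -1 (fully open) to 1 (shut), set as the call begins (- or left out, the last holds). The fingers move at their own pace and stop on an object; the grip force is fixed at half the most. Time passes only in rows, so rows that do not move let the fingers close. It gives the time, the measured TCP pose, the force and the opening at its end, in the units of the state.
- arm.observe(): the state, without advancing time (a new reading comes with each control period).
- arm.grab_frame(name): name is "scene" or "top"; returns the picture (420x560x3 uint8, red, green, blue); there is no depth.
- arm.camera_model(name): a dict with "camera_matrix" (3x3 intrinsics, pixels), "rvec" (rotation vector, rad) and "tvec" (3), from world to camera coordinates, as OpenCV has them. Camera axes: x right, y down, z forward; pixel columns grow to the right and rows downward; lengths in m; the calibration is good to about 2 mm. A picture is of the moment at which its call begins. camera_model takes no time and is no camera call.
- arm.sign_off(): hands the job in, once; it reports no verdict.
The state is a dict: "time_s": time; "joints": joint angles; "joint_velocities": joint speeds; "effort": joint torques, N m; "tcp_pos": TCP position; "orientation": TCP orientation; "wrist_force": force on the tool from outside, world axes, zero at the start; "ft_torque": the same for the moment, N m; "grip_width": finger opening in m.
Only numpy, scipy, OpenCV 4.12 (cv2) and the standard library are available. Lean on these libraries where they do the work, as an engineer would, in place of code of your own. Each camera call takes 0.05 s, during which the arm holds its last target.

## Working session

There is one attempt and no reset: what is moved stays moved. The work goes in short steps, Python scripts to look and compute and a shell command to move; the robot and the scene stay as the last step left them, time stands still between calls to the robot, and variables do not carry over. Pictures are saved under pics/ and viewed, and the job is handed in when it is done.

```bash
ls; mkdir -p pics; python3 - <<'E'
from rig import arm
import cv2
for n in("scene","top"):
    f=arm.grab_frame(n); cv2.imwrite(f"pics/{n}0.png",f[:,:,::-1]); print(n,arm.camera_model(n))
print(arm.observe(),arm.tips_ahead)
E
```

```text
pics
scene {'camera_matrix': array([[423.70440311,   0.        , 273.17120577],
       [  0.        , 423.70440311, 204.58285094],
       [  0.        ,   0.        ,   1.        ]]), 'rvec': array([ 2.03092296,  0.81063957, -0.4252784 ]), 'tvec': array([-0.45509525, -0.1390169 ,  1.55061643])}
top {'camera_matrix': array([[533.06376396,   0.        , 274.60360583],
       [  0.        , 533.06376396, 213.91049052],
       [  0.        ,   0.        ,   1.        ]]), 'rvec': array([ 2.14119615, -2.18444175,  0.15723834]), 'tvec': array([0.04392646, 0.59079757, 1.50534549])}
{'time_s': 0.1, 'joints': array([-9.67398283e-01,  3.85466051e-01,  6.76102078e-03, -4.19395535e-04,
       -1.19401185e+00, -2.58597454e-01]), 'joint_velocities': array([ 1.39789309e-03, -3.96686462e-03,  3.93003776e-03,  2.12168459e-03,
       -6.47385889e-05,  7.74879358e-04]), 'effort': array([ 6.61257454e-04, -3.91689348e+01,  1.87936485e+01,  4.23186377e+00,
        1.35286685e-02, -6.82410996e-05]), 'tcp_pos': array([ 0.211092  , -0.58772639,  0.23557893]), 'orientation': array([-2.24092946e-04, -1.71471275e-01,  9.85188632e-01,  9.53888876e-04]), 'wrist_force': array([-0.12146841,  0.27925075, -0.52541452]), 'ft_torque': array([ 0.02026231, -0.0199049 ,  0.00125103]), 'grip_width': 0.08691631676997949} 0.014
```

View pics/scene0.png

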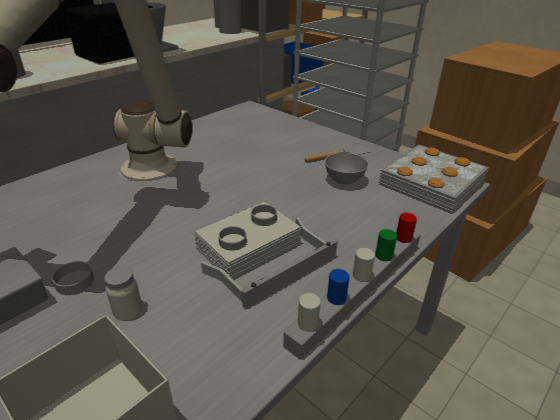

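View pics/top0.png

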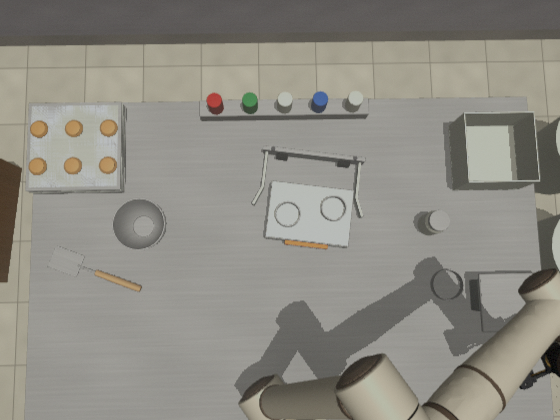

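The top view shows the stack lid at about (267–353, 182–246), with the rail below it at (305,244). The dock opens toward the robot, with stops at about (282,156) and (343,163). I'll zoom in next.

```bash
cat > h.py <<'E'
import numpy as np,cv2
from rig import arm
def ray(n,uv,z):
    m=arm.camera_model(n);K=m["camera_matrix"];R=cv2.Rodrigues(m["rvec"])[0];t=m["tvec"]
    c=-R.T@t
    uv=np.atleast_2d(np.asarray(uv,float))
    d=(R.T@np.linalg.inv(K)@np.c_[uv,np.ones(len(uv))].T).T
    s=(z-c[2])/d[:,2]
    return c+d*s[:,None]
def proj(n,P):
    m=arm.camera_model(n);return cv2.projectPoints(np.atleast_2d(np.asarray(P,float)),m["rvec"],m["tvec"],m["camera_matrix"],None)[0][:,0]
E
python3 - <<'E'
import cv2
a=cv2.imread('pics/top0.png')[135:265,240:380]; cv2.imwrite('pics/top0z.png',cv2.resize(a,None,fx=4.5,fy=4.5,interpolation=cv2.INTER_CUBIC))
a=cv2.imread('pics/scene0.png')[195:310,185:345]; cv2.imwrite('pics/scene0z.png',cv2.resize(a,None,fx=5,fy=5,interpolation=cv2.INTER_CUBIC))
h=cv2.imread('pics/top0.png'); print(h[230,275],h[240,300],h[244,305],h[200,240],h[155,312],h[190,262])
E
```

```text
[184 186 183] [166 168 168] [ 84 138 183] [149 153 156] [116 121 121] [103 110 109]
```

View pics/top0z.png

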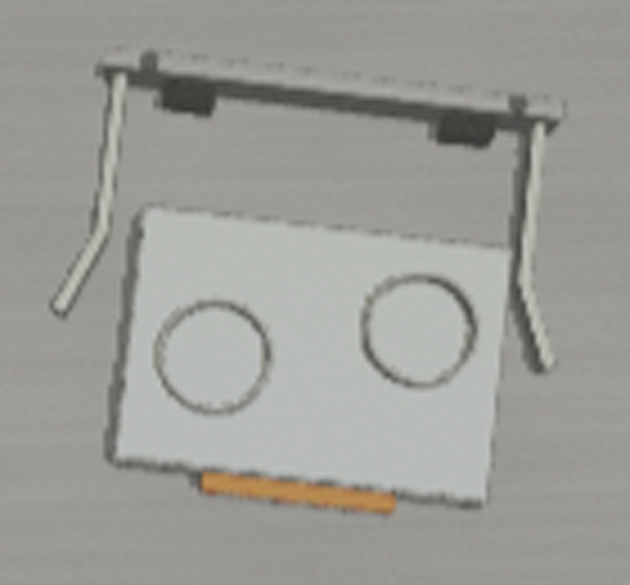

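View pics/scene0z.png

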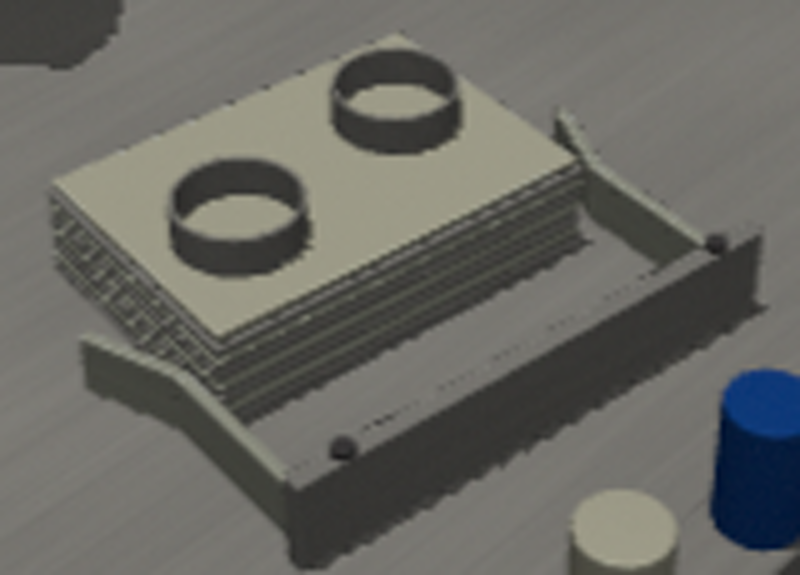

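```bash
cat > meas.py <<'E'
from h import *
def lid(n,img):
    g=img.astype(int); m=(g.min(2)>=172).astype(np.uint8)
    roi=np.zeros_like(m); roi[140:265,250:370]=1; m*=roi
    cs,_=cv2.findContours(m,cv2.RETR_EXTERNAL,cv2.CHAIN_APPROX_NONE)
    c=max(cs,key=cv2.contourArea)
    w=ray(n,c[:,0],0.06)
    r=cv2.minAreaRect((w[:,:2]*1000).astype(np.float32))
    return r,cv2.boxPoints(r)
E
python3 - <<'E'
from meas import *
img=cv2.imread('pics/top0.png')
r,b=lid("top",img);print(r);print(b)
def zz(p): return (np.array(p,float)+.5)/4.5-.5+np.array([240,135])
def s(name,ps,z): print(name,(ray("top",zz(ps),z)[:,:2]*1000).round(1).tolist())
s('lid',[(145,207),(511,247),(487,505),(113,461)],.06)
s('stopL front top',[(158,109),(213,117)],.039)
s('stopR',[(433,138),(490,147)],.039)
s('guideL inner',[(127,76),(108,232)],.035)
s('guideR inner',[(531,125),(520,285)],.035)
s('wall front top',[(98,72),(560,127)],.055)
s('rail top',[(203,493),(393,514)],.048)
s('screws',[(149,60),(517,103)],.055)
E
```

```text
((589.8055419921875, -67.19305419921875), (233.38299560546875, 157.1168212890625), 81.9896469116211)
[[ 495.7524   -171.7987  ]
 [ 651.3363   -193.69325 ]
 [ 683.85864    37.412598]
 [ 528.2748     59.307144]]
lid [[685.3, 38.5], [655.2, -194.9], [490.6, -173.2], [523.1, 61.9]]
stopL front top [[754.1, 28.4], [748.2, -7.3]]
stopR [[731.7, -150.4], [725.1, -187.4]]
guideL inner [[777.5, 48.1], [674.1, 62.4]]
guideR inner [[740.1, -215.5], [634.4, -204.0]]
wall front top [[775.4, 66.9], [734.0, -230.6]]
rail top [[502.6, 5.2], [486.9, -115.0]]
screws [[782.8, 33.8], [750.3, -203.4]]
```

```bash
python3 -m pendant '[[0,0,0,6.8],[0,0,0,6.8],[0,0,0,6.8],[0,0,0,6.8],[0,0,0,0],[0,0,0,0]]' 1; python3 - <<'E'
from rig import arm
from scipy.spatial.transform import Rotation as R
o=arm.observe();q=o['orientation'];print(R.from_quat(q,scalar_first=True).as_matrix().round(4),o['tcp_pos'],o['grip_width'],o['wrist_force'])
E
```

```text
time_s: 0.7
tcp_pos: [0.2112, -0.588, 0.2362]
orientation: [-0.0, 0.064, 0.998, 0.0]
wrist_force: [0.6, -0.8, 0.9]
grip_width: 0.0471
[[-9.919e-01  1.272e-01 -3.000e-04]
 [ 1.272e-01  9.919e-01  7.000e-04]
 [ 4.000e-04  6.000e-04 -1.000e+00]] [ 0.21117341 -0.58803255  0.23615836] 0.047121753138812894 [ 0.59562009 -0.78420173  0.86049376]
```

```bash
python3 -m pendant '[[-10,30,0,0],[-14,45,0,0],[-14,45,0,0],[-14,45,0,0],[-14,45,0,0],[-14,45,0,0],[-14,45,0,0],[-14,45,0,0],[-14,45,0,0],[-14,45,0,0],[-14,45,0,0],[-14,45,0,0],[-14,45,0,0],[-14,45,0,0],[-6,47,0,0],[0,0,0,0],[0,0,0,0],[0,0,0,0]]'; python3 - <<'E'
from h import *
f=arm.grab_frame("top")[:,:,::-1]; cv2.imwrite("pics/t1.png",f)
o=arm.observe(); print(o['tcp_pos'],o['wrist_force'],o['grip_width'])
E
```

```text
time_s: 2.5
tcp_pos: [0.4929, 0.0419, 0.2364]
orientation: [-0.0, 0.065, 0.998, -0.0]
wrist_force: [0.3, -0.4, 0.4]
grip_width: 0.0003
[0.49291018 0.04158745 0.23654574] [ 0.04808135 -0.57742908 -0.21339929] 0.000275605698992524
```

```bash
python3 -m pendant '[[1,2,30,0],[0,0,45,0],[0,0,45,0],[0,0,40,0],[0,0,25,0],[0,0,15,0],[0,0,2,0],[0,0,0,0],[0,0,0,0]]'; python3 - <<'E'
from h import *
for n in("top","scene"):
    f=arm.grab_frame(n)[:,:,::-1]; cv2.imwrite(f"pics/{n}2.png",f)
    f=f[135:285,230:380] if n=="top" else f[165:310,185:345]
    cv2.imwrite(f"pics/{n}2z.png",cv2.resize(f,None,fx=4,fy=4,interpolation=cv2.INTER_CUBIC))
o=arm.observe(); print(o['tcp_pos'],o['wrist_force'],o['grip_width'])
E
```

```text
time_s: 3.45
tcp_pos: [0.4935, 0.0445, 0.0357]
orientation: [0.001, 0.065, 0.998, 0.0]
wrist_force: [0.7, -0.2, -0.7]
grip_width: 0.0002
[0.49343602 0.04476846 0.03577795] [-0.49090973 -0.53442686  0.26105446] 0.000523549181342786
```

View pics/scene2z.png

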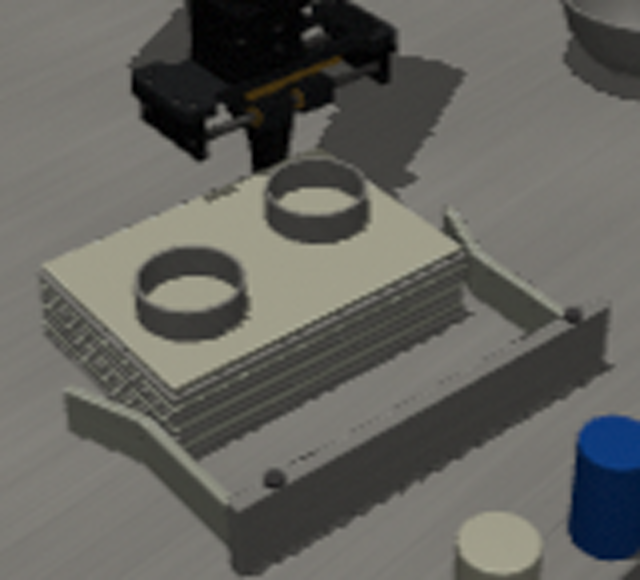

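View pics/top2z.png

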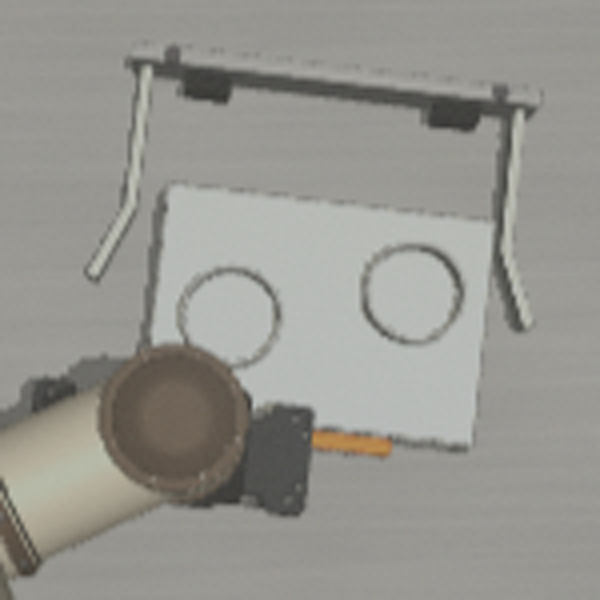

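The finger is standing behind the left near corner and the gripper body is clear of the cutters. I'll creep in to contact.

```bash
python3 -m pendant '[[-6,0,0,0],[-4,0,0,0],[-2,0,0,0],[-2,0,0,0],[-2,0,0,0],[0,0,0,0]]'; python3 -m pendant '[[-1.5,0,0,0],[-1.5,0,0,0],[0,0,0,0]]';python3 -m pendant '[[-1.5,0,0,0],[-1.5,0,0,0],[0,0,0,0]]'
```

```text
time_s: 4.15
tcp_pos: [0.5088, 0.0426, 0.0345]
orientation: [0.0, 0.065, 0.998, -0.0]
wrist_force: [0.5, -0.3, 0.3]
grip_width: 0.0002
time_s: 4.45
tcp_pos: [0.5117, 0.0423, 0.0345]
orientation: [0.0, 0.065, 0.998, 0.0]
wrist_force: [-0.4, 0.2, 0.1]
grip_width: 0.0006
time_s: 4.75
tcp_pos: [0.5131, 0.0415, 0.034]
orientation: [-0.001, 0.065, 0.998, -0.0]
wrist_force: [-4.0, 1.5, -0.6]
grip_width: 0.0002
```

```bash
python3 -m pendant '[[-1.5,0,0,0],[-1.5,0,0,0],[-1.5,0,0,0]]'; python3 -m pendant '[[-2,0,0,0],[-2,0,0,0],[-2,0,0,0]]';python3 -m pendant '[[-2,0,0,0],[-2,0,0,0],[-2,0,0,0]]'; python3 - <<'E'
from h import *
f=arm.grab_frame("top")[:,:,::-1]; cv2.imwrite("pics/t3.png",f)
cv2.imwrite(f"pics/t3z.png",cv2.resize(f[135:285,230:380],None,fx=4,fy=4,interpolation=cv2.INTER_CUBIC))
E
```

```text
time_s: 5.05
tcp_pos: [0.5186, 0.0412, 0.0343]
orientation: [-0.0, 0.065, 0.998, -0.0]
wrist_force: [-3.7, 2.6, -1.5]
grip_width: 0.0006
time_s: 5.35
tcp_pos: [0.5251, 0.0405, 0.0346]
orientation: [0.0, 0.065, 0.998, 0.0]
wrist_force: [-3.8, 2.4, -0.8]
grip_width: 0.0006
time_s: 5.65
tcp_pos: [0.5301, 0.0398, 0.0344]
orientation: [-0.001, 0.065, 0.998, -0.0]
wrist_force: [-4.7, 4.3, 0.8]
grip_width: 0.0005
```

View pics/t3z.png

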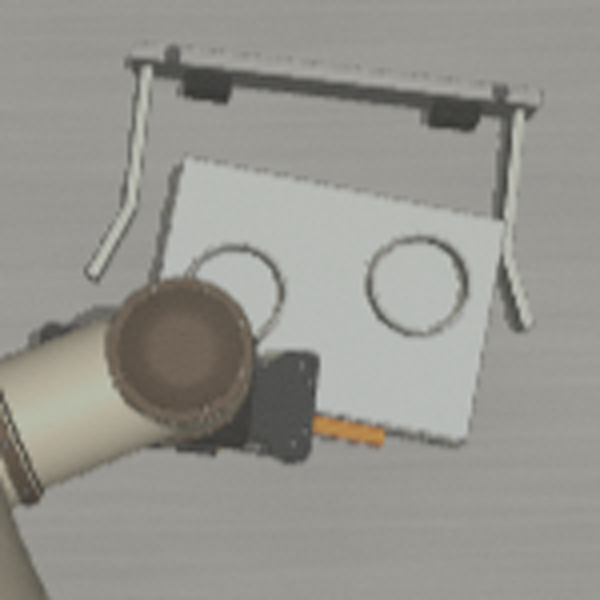

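```bash
cat >> h.py <<'E'
def rep(zl,zr,f=4.,off=(230,135)):
    """back-left/back-right lid corners in zoom px -> dock-frame pose"""
    p=[(np.array(q)+.5)/f-.5+np.array(off) for q in (zl,zr)]
    L,R=(ray("top",p,.06)[:,:2]*1000)
    e=L-R; yaw=-np.arctan2(e[0],e[1])
    X=np.array([np.cos(yaw),np.sin(yaw)]);Y=np.array([-X[1],X[0]])
    O=np.array([739.8,-80.0]);dy=np.radians(-7.4);u=np.array([np.cos(dy),np.sin(dy)]);v=np.array([-u[1],u[0]])
    mid=(L+R)/2; c=mid-82.5*X
    d=lambda P:np.round([(P-O)@u,(P-O)@v],1)
    print("yaw rel deg",round(np.degrees(yaw-dy),2),"len",round(np.linalg.norm(e),1),"backmid",d(mid),"backL",d(mid+92*Y),"backR",d(mid-92*Y),"cornR",d(mid-120*Y),"cornL",d(mid+120*Y),"near R push",d(mid-165*X-96*Y),"near L",d(mid-165*X+96*Y))
def tcp():
    O=np.array([739.8,-80.0]);dy=np.radians(-7.4);u=np.array([np.cos(dy),np.sin(dy)]);v=np.array([-u[1],u[0]])
    o=arm.observe();P=o['tcp_pos'][:2]*1000-O;print("tcp dock",(P@u).round(1),(P@v).round(1),"z",o['tcp_pos'][2].round(4),"F",o['wrist_force'].round(1),"t",o['time_s'])
E
python3 -m pendant '[[1,0,0,0],[5,0,0,0],[15,0,0,0],[15,0,0,0],[0,0,0,0],[0,-20,0,0],[0,-40,0,0]]'
python3 - <<'E'
from h import *
rep((185,156),(505,222)); tcp()
E
```

```text
time_s: 6.4
tcp_pos: [0.4905, -0.0139, 0.0356]
orientation: [0.003, 0.062, 0.998, 0.001]
wrist_force: [1.1, -0.1, 0.8]
grip_width: 0.0002
yaw rel deg -5.49 len 235.0 backmid [-58.9 -15.8] backL [-50.1  75.7] backR [ -67.7 -107.4] cornR [ -70.3 -135.3] cornL [-47.4 103.6] near R push [-232.3  -95.6] near L [-213.9   95.5]
tcp dock -255.7 33.4 z 0.0356 F [ 1.1 -0.1  0.8] t 6.4
```

```bash
python3 -m pendant '[[10,0,0,0],[0,-40,0,0],[0,-45,0,0],[0,-36,0,0],[0,-10,0,0],[0,0,0,0],[-6,0,0,0],[-4,0,0,0],[0,0,0,0]]'; python3 - <<'E'
from h import *
tcp()
f=arm.grab_frame("top")[:,:,::-1]; cv2.imwrite("pics/t4.png",f)
cv2.imwrite(f"pics/t4z.png",cv2.resize(f[135:285,230:380],None,fx=4,fy=4,interpolation=cv2.INTER_CUBIC))
E
```

```text
time_s: 7.3
tcp_pos: [0.4719, -0.144, 0.0347]
orientation: [0.001, 0.064, 0.998, -0.0]
wrist_force: [0.4, -0.3, -0.5]
grip_width: 0.0005
tcp dock -257.4 -98.0 z 0.0347 F [ 0.4 -0.3 -0.5] t 7.3
```

View pics/t4z.png

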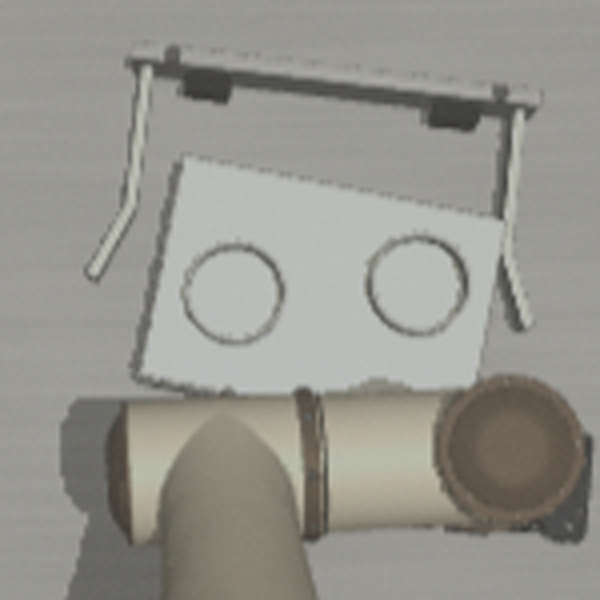

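Both back corners are visible, the left at (185,156) and the right at (505,222), which overlaps the right guide. The finger is behind the right corner. Next I push the right corner.

```bash
python3 -m pendant '[[-5,0,0,0],[-2,0,0,0],[-2,0,0,0],[-2,0,0,0],[0,0,0,0]]'; for i in 1 2; do python3 -m pendant '[[-1.5,0,0,0],[-1.5,0,0,0],[0,0,0,0]]'|grep -v ori; done
```

```text
time_s: 7.85
tcp_pos: [0.4816, -0.1465, 0.0346]
orientation: [0.0, 0.065, 0.998, 0.0]
wrist_force: [0.8, -0.1, 0.1]
grip_width: 0.0006
time_s: 8.15
tcp_pos: [0.4845, -0.1469, 0.0346]
wrist_force: [-0.6, 0.1, -0.6]
grip_width: 0.0007
time_s: 8.45
tcp_pos: [0.4875, -0.1473, 0.0346]
wrist_force: [-0.3, -0.4, -0.5]
grip_width: 0.0006
```

```bash
python3 -m pendant '[[-1.5,0,0,0],[-1.5,0,0,0],[-1.5,0,0,0]]'|grep -v ori; python3 -m pendant '[[-2,0,0,0],[-2,0,0,0],[-2,0,0,0]]'|grep -v ori;python3 -m pendant '[[-2,0,0,0],[-2,0,0,0],[-2,0,0,0]]'|grep -v ori;python3 -m pendant '[[-2,0,0,0],[-2,0,0,0],[-2,0,0,0],[-2,0,0,0]]'|grep -v ori; python3 - <<'E'
from h import *
tcp()
f=arm.grab_frame("top")[:,:,::-1]; cv2.imwrite("pics/t5.png",f)
cv2.imwrite(f"pics/t5z.png",cv2.resize(f[135:285,230:380],None,fx=4,fy=4,interpolation=cv2.INTER_CUBIC))
E
```

```text
time_s: 8.75
tcp_pos: [0.4896, -0.1478, 0.0341]
wrist_force: [-4.2, -0.7, 2.1]
grip_width: 0.0006
time_s: 9.05
tcp_pos: [0.4971, -0.1487, 0.0342]
wrist_force: [-3.9, -0.6, -1.2]
grip_width: 0.0004
time_s: 9.35
tcp_pos: [0.5036, -0.1494, 0.0345]
wrist_force: [-4.5, -0.5, -0.7]
grip_width: 0.0004
time_s: 9.75
tcp_pos: [0.5114, -0.1505, 0.0345]
wrist_force: [-4.8, -0.7, 0.3]
grip_width: 0.0008
tcp dock -217.4 -99.3 z 0.0345 F [-4.8 -0.7  0.3] t 9.75
```

View pics/t5z.png

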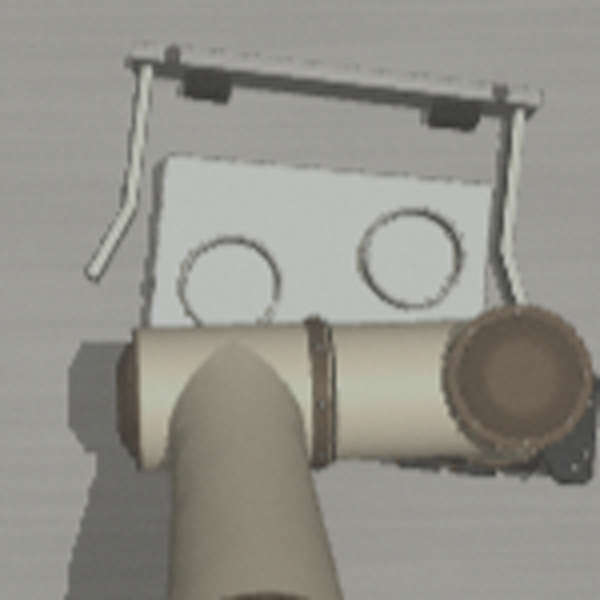

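```bash
python3 -m pendant '[[-2,0,0,0],[-2,0,0,0],[-2,0,0,0],[-2,0,0,0]]'|grep -v ori; python3 -m pendant '[[1,0,0,0],[6,0,0,0],[15,0,0,0],[20,0,0,0],[0,0,0,0]]'|grep -v ori;python3 - <<'E'
from h import *
rep((166,155),(494,184))
tcp()
f=arm.grab_frame("top")[:,:,::-1]; cv2.imwrite("pics/t6.png",f)
cv2.imwrite(f"pics/t6z.png",cv2.resize(f[135:285,230:380],None,fx=4,fy=4,interpolation=cv2.INTER_CUBIC))
E
```

```text
time_s: 10.2
tcp_pos: [0.5195, -0.1515, 0.0346]
wrist_force: [-4.7, -2.4, 0.1]
grip_width: 0.0003
time_s: 10.7
tcp_pos: [0.4769, -0.1455, 0.0351]
wrist_force: [-0.0, 0.1, -0.4]
grip_width: 0.0004
yaw rel deg 1.24 len 237.3 backmid [-45.9  -3.8] backL [-47.8  88.2] backR [-43.9 -95.8] cornR [ -43.3 -123.8] cornL [-48.4 116.2] near R push [-208.8 -103.4] near L [-212.9   88.6]
tcp dock -252.2 -98.8 z 0.0351 F [-0.   0.1 -0.4] t 10.7
```

View pics/t6z.png

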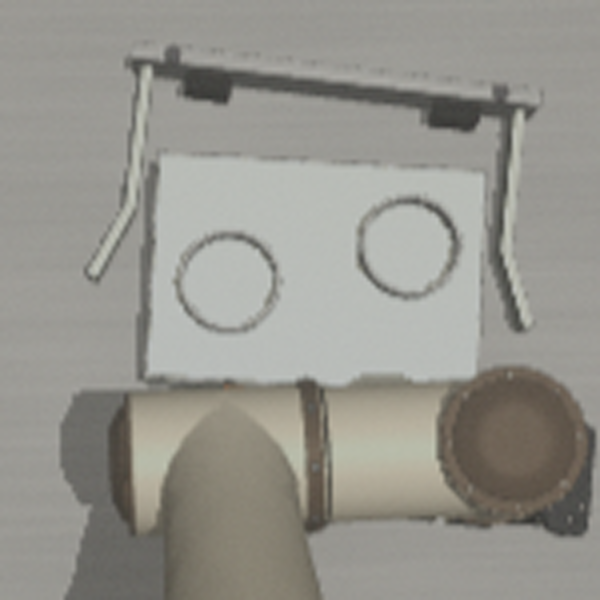

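```bash
python3 - <<'E'
from h import *
rep((159,153),(487,172))
E
```

```text
yaw rel deg 3.01 len 236.9 backmid [-41.3   1.7] backL [-46.1  93.5] backR [-36.5 -90.2] cornR [ -35.  -118.2] cornL [-47.6 121.5] near R push [-201.  -102.8] near L [-211.1   88.9]
```

```bash
python3 -m pendant '[[0,20,0,0],[0,45,0,0],[0,45,0,0],[0,45,0,0],[0,25,0,0],[0,8,0,0],[0,0,0,0],[-10,0,0,0],[-8,0,0,0],[-3,0,0,0],[0,0,0,0]]' |grep -v ori;  python3 -m pendant '[[-1.5,0,0,0],[-1.5,0,0,0],[0,0,0,0]]'|grep -v ori; python3 -m pendant '[[-1.5,0,0,0],[-1.5,0,0,0],[0,0,0,0]]'|grep -v ori;python3 - <<'E'
from h import *
tcp()
E
```

```text
time_s: 11.85
tcp_pos: [0.5237, 0.0368, 0.0344]
wrist_force: [0.8, 0.7, 0.3]
grip_width: 0.0001
time_s: 12.15
tcp_pos: [0.5261, 0.0372, 0.0346]
wrist_force: [0.2, 0.4, 0.4]
grip_width: 0.0006
time_s: 12.45
tcp_pos: [0.5291, 0.037, 0.0346]
wrist_force: [-0.6, 0.8, -0.7]
grip_width: 0.0005
tcp dock -224.0 88.9 z 0.0346 F [-0.6  0.8 -0.7] t 12.45
```

```bash
for i in 1 2; do python3 -m pendant '[[-1.5,0,0,0],[-1.5,0.3,0,0],[-1.5,0.3,0,0]]'|grep -v ori; done;for i in 1 2; do python3 -m pendant '[[-2,0.5,0,0],[-2,0.5,0,0],[-2,0.5,0,0]]'|grep -v ori; done;python3 - <<'E'
from h import *
tcp()
f=arm.grab_frame("top")[:,:,::-1]; cv2.imwrite("pics/t7.png",f)
cv2.imwrite(f"pics/t7z.png",cv2.resize(f[135:285,230:380],None,fx=4,fy=4,interpolation=cv2.INTER_CUBIC))
E
```

```text
time_s: 12.75
tcp_pos: [0.5336, 0.0369, 0.0346]
wrist_force: [1.0, 0.6, -0.6]
grip_width: 0.0
time_s: 13.05
tcp_pos: [0.5367, 0.0368, 0.0341]
wrist_force: [-3.9, 2.5, 0.5]
grip_width: 0.0004
time_s: 13.35
tcp_pos: [0.5441, 0.0376, 0.0343]
wrist_force: [-2.4, 1.3, -1.5]
grip_width: 0.0003
time_s: 13.65
tcp_pos: [0.5503, 0.0383, 0.0344]
wrist_force: [-3.6, 1.3, -2.0]
grip_width: 0.0004
tcp dock -203.2 92.9 z 0.0344 F [-3.6  1.3 -2. ] t 13.65
```

View pics/t7z.png

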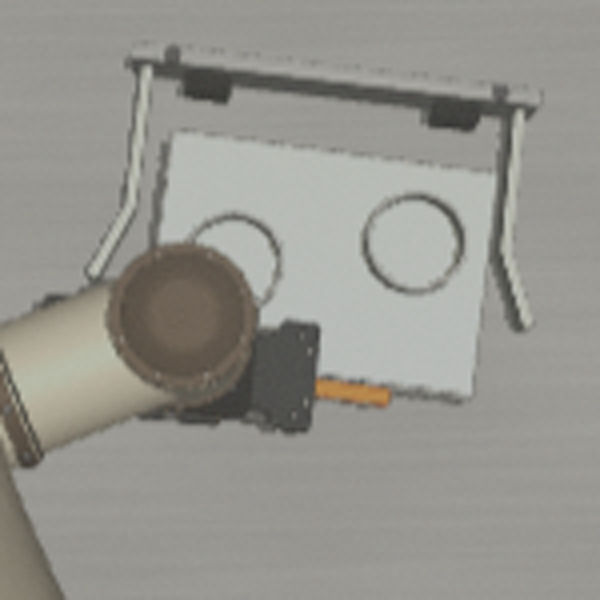

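```bash
python3 -m pendant '[[-2,0.5,0,0],[-2,0.5,0,0],[-2,0.5,0,0],[0,0,0,0]]'|grep -v ori; python3 - <<'E'
from h import *
rep((172,130),(497,173))
tcp()
f=arm.grab_frame("top")[:,:,::-1]; cv2.imwrite("pics/t8.png",f)
cv2.imwrite(f"pics/t8z.png",cv2.resize(f[135:285,230:380],None,fx=4,fy=4,interpolation=cv2.INTER_CUBIC))
E
```

```text
time_s: 14.1
tcp_pos: [0.5571, 0.0391, 0.0347]
wrist_force: [-2.3, 1.1, -2.2]
grip_width: 0.0004
yaw rel deg -1.29 len 236.4 backmid [-32.4  -5.7] backL [-30.3  86.3] backR [-34.4 -97.7] cornR [ -35.1 -125.7] cornL [-29.6 114.3] near R push [-199.5  -97.9] near L [-195.1   94. ]
tcp dock -196.5 94.6 z 0.0347 F [-2.3  1.1 -2.2] t 14.1
```

View pics/t8z.png

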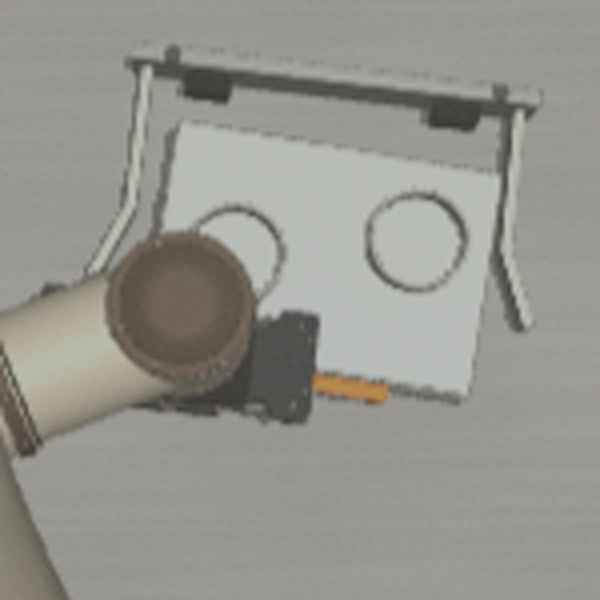

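```bash
python3 -m pendant '[[1,0,0,0],[6,0,0,0],[15,0,0,0],[15,0,0,0],[5,-10,0,0],[0,-40,0,0],[0,-45,0,0],[0,-45,0,0],[0,-40,0,0],[0,-10,0,0],[0,0,0,0]]'|grep -v ori; python3 - <<'E'
from h import *
rep((178,121),(500,173))
tcp()
E
```

```text
time_s: 15.25
tcp_pos: [0.4904, -0.1455, 0.0349]
wrist_force: [-0.3, -0.2, 0.6]
grip_width: 0.0005
yaw rel deg -2.96 len 235.2 backmid [-28.7  -8.6] backL [-23.9  83.3] backR [ -33.5 -100.4] cornR [ -34.9 -128.4] cornL [-22.5 111.3] near R push [-198.4  -95.9] near L [-188.5   95.8]
tcp dock -238.9 -97.1 z 0.0349 F [-0.3 -0.2  0.6] t 15.25
```

```bash
python3 -m pendant '[[-8,0,0,0],[-8,0,0,0],[-5,0,0,0],[-2,0,0,0],[-1.5,0,0,0],[-1.5,0,0,0],[0,0,0,0]]'|grep -v ori; for i in 1 2 3; do python3 -m pendant '[[-1.5,0,0,0],[-1.5,0,0,0],[-1.5,0,0,0]]'|grep -v ori; done; python3 - <<'E'
from h import *
tcp()
E
```

```text
time_s: 15.95
tcp_pos: [0.516, -0.1471, 0.0345]
wrist_force: [0.1, -0.1, 0.6]
grip_width: 0.0003
time_s: 16.25
tcp_pos: [0.5205, -0.1479, 0.0346]
wrist_force: [-0.4, -0.4, 0.3]
grip_width: 0.0007
time_s: 16.55
tcp_pos: [0.5228, -0.1486, 0.034]
wrist_force: [-3.7, -1.8, 0.6]
grip_width: 0.0007
time_s: 16.85
tcp_pos: [0.5289, -0.1491, 0.0342]
wrist_force: [-3.7, -0.8, -0.7]
grip_width: 0.0006
tcp dock -200.3 -95.7 z 0.0342 F [-3.7 -0.8 -0.7] t 16.85
```

```bash
for i in 1 2; do python3 -m pendant '[[-2,0,0,0],[-2,0,0,0],[-2,0,0,0]]'|grep -v ori; done; python3 - <<'E'
from h import *
tcp()
f=arm.grab_frame("top")[:,:,::-1]; cv2.imwrite("pics/t9.png",f)
cv2.imwrite(f"pics/t9z.png",cv2.resize(f[135:285,230:380],None,fx=4,fy=4,interpolation=cv2.INTER_CUBIC))
E
```

```text
time_s: 17.15
tcp_pos: [0.5351, -0.1499, 0.0344]
wrist_force: [-5.3, -1.5, -0.1]
grip_width: 0.0005
time_s: 17.45
tcp_pos: [0.5414, -0.1506, 0.0345]
wrist_force: [-5.0, -1.2, 0.3]
grip_width: 0.0005
tcp dock -187.7 -95.6 z 0.0345 F [-5.  -1.2  0.3] t 17.45
```

View pics/t9z.png

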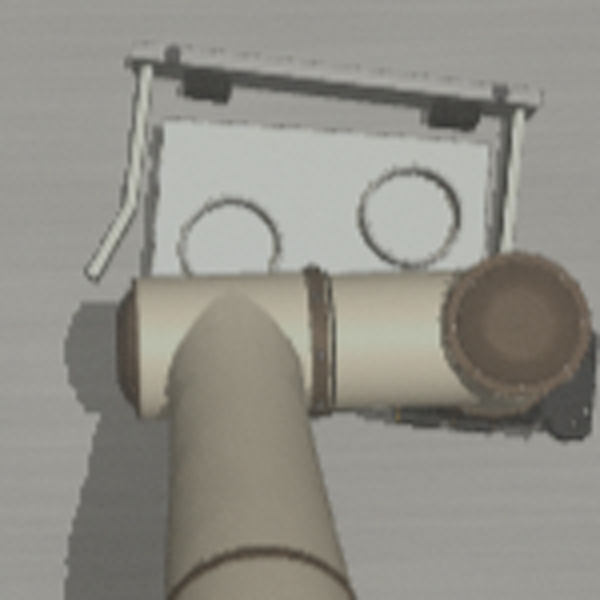

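```bash
python3 -m pendant '[[1,0,0,0],[6,0,0,0],[15,0,0,0],[18,0,0,0],[0,10,0,0],[0,40,0,0],[0,45,0,0],[0,45,0,0],[0,35,0,0],[0,10,0,0],[0,0,0,0]]'|grep -v ori; python3 - <<'E'
from h import *
rep((164,119),(493,143))
tcp()
E
```

```text
time_s: 18.6
tcp_pos: [0.5271, 0.0403, 0.0351]
wrist_force: [-0.4, 0.8, 0.4]
grip_width: 0.0001
yaw rel deg 2.14 len 238.3 backmid [-17.8   0. ] backL [-21.3  92. ] backR [-14.4 -91.9] cornR [ -13.4 -119.9] cornL [-22.3 120. ] near R push [-179.1 -102.1] near L [-186.3   89.8]
tcp dock -226.4 91.9 z 0.0351 F [-0.4  0.8  0.4] t 18.6
```

```bash
python3 -m pendant '[[-8,0,0,0],[-8,0,0,0],[-4,0,0,0],[-2,0,0,0],[-1.5,0,0,0],[0,0,0,0]]'|grep -v ori; for i in 1 2 3; do python3 -m pendant '[[-1.5,0.2,0,0],[-1.5,0.2,0,0],[-1.5,0.2,0,0]]'|grep -v ori; done; python3 - <<'E'
from h import *
tcp()
E
```

```text
time_s: 19.2
tcp_pos: [0.5489, 0.0346, 0.0345]
wrist_force: [0.4, 0.0, -0.6]
grip_width: 0.0006
time_s: 19.5
tcp_pos: [0.5535, 0.0351, 0.0346]
wrist_force: [-0.9, -0.1, 0.8]
grip_width: 0.0002
time_s: 19.8
tcp_pos: [0.5581, 0.0351, 0.0345]
wrist_force: [-0.5, -0.9, -0.1]
grip_width: 0.0003
time_s: 20.1
tcp_pos: [0.5609, 0.0349, 0.034]
wrist_force: [-4.6, 1.6, 1.1]
grip_width: 0.0006
tcp dock -192.2 90.9 z 0.034 F [-4.6  1.6  1.1] t 20.1
```

```bash
for i in 1 2 3; do python3 -m pendant '[[-1.5,0.4,0,0],[-1.5,0.4,0,0],[-1.5,0.4,0,0]]'|grep -v ori; done; python3 - <<'E'
from h import *
tcp()
for n in("top","scene"):
    f=arm.grab_frame(n)[:,:,::-1]; cv2.imwrite(f"pics/{n}10.png",f)
    f=f[135:285,230:380] if n=="top" else f[165:310,185:345]
    cv2.imwrite(f"pics/{n}10z.png",cv2.resize(f,None,fx=4,fy=4,interpolation=cv2.INTER_CUBIC))
E
```

```text
time_s: 20.4
tcp_pos: [0.5668, 0.0356, 0.0342]
wrist_force: [-3.1, 1.6, -0.6]
grip_width: 0.0007
time_s: 20.7
tcp_pos: [0.5717, 0.0362, 0.0344]
wrist_force: [-2.3, 0.9, -1.7]
grip_width: 0.0003
time_s: 21.0
tcp_pos: [0.5764, 0.0369, 0.0345]
wrist_force: [-3.5, 0.8, -2.2]
grip_width: 0.0006
tcp dock -177.0 94.9 z 0.0345 F [-3.5  0.8 -2.2] t 21.0
```

View pics/top10z.png

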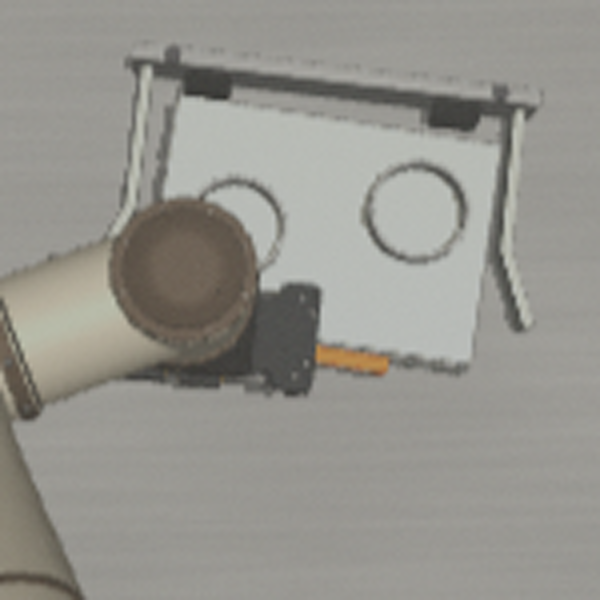

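View pics/scene10z.png

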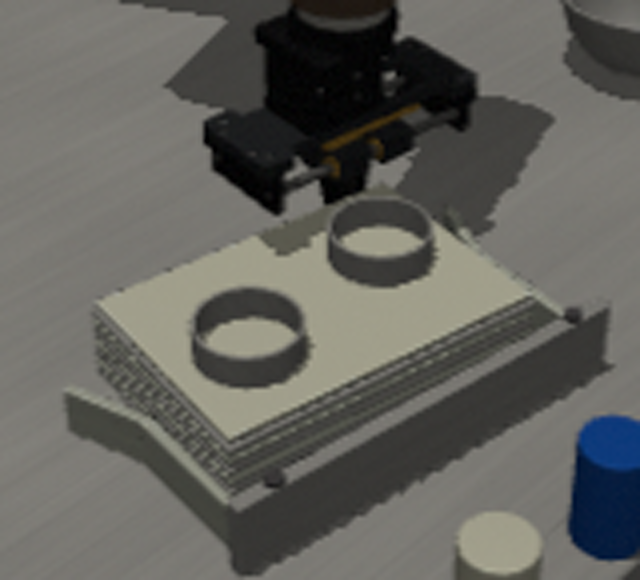

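```bash
python3 -c "
from h import *
rep((181,95),(501,142))"; for i in 1 2 3 4; do python3 -m pendant '[[-0.5,0.1,0,0],[-0.5,0.1,0,0]]'|grep -E 'tcp|wr'; done
```

```text
yaw rel deg -2.13 len 233.7 backmid [-7.7 -7.9] backL [-4.2 84. ] backR [-11.1 -99.9] cornR [ -12.1 -127.9] cornL [ -3.2 112. ] near R push [-176.1  -97.7] near L [-169.    94.1]
tcp_pos: [0.5772, 0.0369, 0.0346]
wrist_force: [-3.4, 2.3, -1.5]
tcp_pos: [0.5784, 0.0371, 0.0347]
wrist_force: [-4.3, 2.9, -1.0]
tcp_pos: [0.5795, 0.0372, 0.0347]
wrist_force: [-4.6, 2.0, 0.2]
tcp_pos: [0.5805, 0.0372, 0.0347]
wrist_force: [-4.9, 2.0, 0.8]
```

```bash
for i in 1 2 3; do python3 -m pendant '[[-0.5,0.1,0,0],[-0.5,0.1,0,0]]'|grep -E 'tcp|wr'; done
```

```text
tcp_pos: [0.5815, 0.0373, 0.0346]
wrist_force: [-4.1, 1.0, 0.1]
tcp_pos: [0.5825, 0.0373, 0.0346]
wrist_force: [-3.8, 1.8, 0.0]
tcp_pos: [0.5835, 0.0374, 0.0346]
wrist_force: [-4.4, 1.3, 1.0]
```

```bash
for i in 1 2 3; do python3 -m pendant '[[-0.5,0.1,0,0],[-0.5,0.1,0,0]]'|grep -E 'tcp|wr'; done; python3 - <<'E'
from h import *
tcp()
n="top"
f=arm.grab_frame(n)[:,:,::-1]; cv2.imwrite(f"pics/{n}11.png",f)
f=f[135:285,230:380]
cv2.imwrite(f"pics/{n}11z.png",cv2.resize(f,None,fx=4,fy=4,interpolation=cv2.INTER_CUBIC))
E
```

```text
tcp_pos: [0.5841, 0.0374, 0.0346]
wrist_force: [-5.3, 3.1, 3.0]
tcp_pos: [0.5841, 0.0373, 0.0345]
wrist_force: [-8.4, 3.0, 4.2]
tcp_pos: [0.5842, 0.0372, 0.0343]
wrist_force: [-9.7, 3.2, 4.8]
tcp dock -169.4 96.2 z 0.0343 F [-9.7  3.2  4.8] t 23.1
```

View pics/top11z.png

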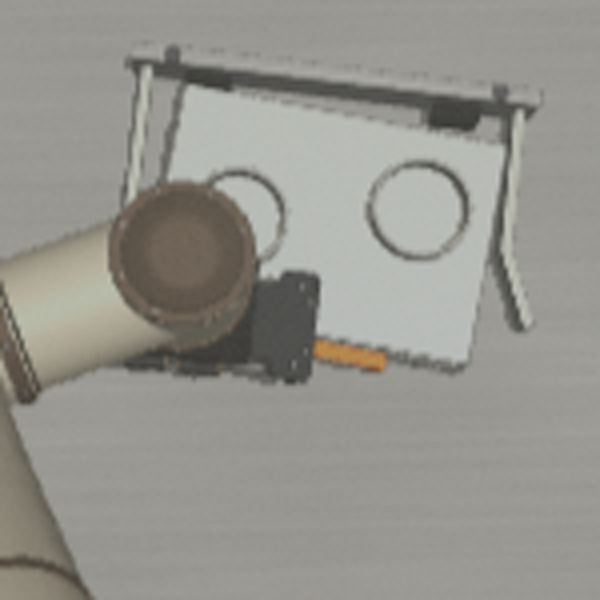

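Left corner is on the stop, since motion has stopped and the force is climbing. I'll press a bit more and hold.

```bash
python3 -m pendant '[[-0.5,0,0,0],[-0.3,0,0,0],[0,0,0,0]]'|grep -E 'tcp|wr';python3 -m pendant '[[-0.3,0,0,0],[0,0,0,0]]'|grep -E 'tcp|wr'
```

```text
tcp_pos: [0.5842, 0.0371, 0.034]
wrist_force: [-10.1, 3.5, 3.8]
tcp_pos: [0.5843, 0.0371, 0.034]
wrist_force: [-11.5, 5.0, 5.2]
```

```bash
python3 -m pendant '[[-0.4,0,0,0],[-0.2,0,0,0],[0,0,0,0]]'|grep -E 'tcp|wr';python3 -m pendant '[[0,0,0,0],[0,0,0,0]]'|grep -E 'tcp|wr'
```

```text
tcp_pos: [0.5843, 0.037, 0.0339]
wrist_force: [-12.3, 3.7, 3.7]
tcp_pos: [0.5842, 0.037, 0.0339]
wrist_force: [-12.2, 3.8, 5.0]
```

```bash
python3 -m pendant '[[-0.3,0,0,0],[-0.2,0,0,0],[0,0,0,0],[0,0,0,0],[0,0,0,0]]'|grep -E 'tcp|wr'; python3 -m pendant '[[0.8,0,0,0],[0.8,0,0,0],[0.8,0,0,0],[0.8,0,0,0],[0.8,0,0,0],[1,0,0,0],[3,0,0,0],[0,0,0,0]]'|grep -E 'tcp|wr'; python3 - <<'E'
from h import *
rep((185,84),(505,145))
tcp()
E
```

```text
tcp_pos: [0.5843, 0.0369, 0.0338]
wrist_force: [-12.5, 4.8, 6.2]
tcp_pos: [0.5824, 0.0387, 0.0354]
wrist_force: [-0.4, 0.0, -0.2]
yaw rel deg -4.63 len 235.4 backmid [ -4.4 -10.5] backL [ 3.  81.2] backR [ -11.8 -102.2] cornR [ -14.1 -130.1] cornL [  5.3 109.1] near R push [-176.6  -92.9] near L [-161.1   98.5]
tcp dock -171.3 97.5 z 0.0354 F [-0.4  0.  -0.2] t 25.45
```

```bash
python3 -m pendant '[[10,0,0,0],[20,0,0,0],[14,0,0,0],[2,-10,0,0],[0,-40,0,0],[0,-45,0,0],[0,-45,0,0],[0,-40,0,0],[0,-10,0,0],[0,0,0,0],[0,0,0,0]]'|grep -v ori; python3 - <<'E'
from h import *
tcp()
n="top"
f=arm.grab_frame(n)[:,:,::-1]; cv2.imwrite(f"pics/{n}12.png",f)
f=f[135:285,230:380]
cv2.imwrite(f"pics/{n}12z.png",cv2.resize(f,None,fx=4,fy=4,interpolation=cv2.INTER_CUBIC))
E
```

```text
time_s: 26.55
tcp_pos: [0.511, -0.1439, 0.0347]
wrist_force: [-1.1, -0.0, 0.1]
grip_width: 0.0005
tcp dock -218.7 -92.8 z 0.0347 F [-1.1 -0.   0.1] t 26.55
```

View pics/top12z.png

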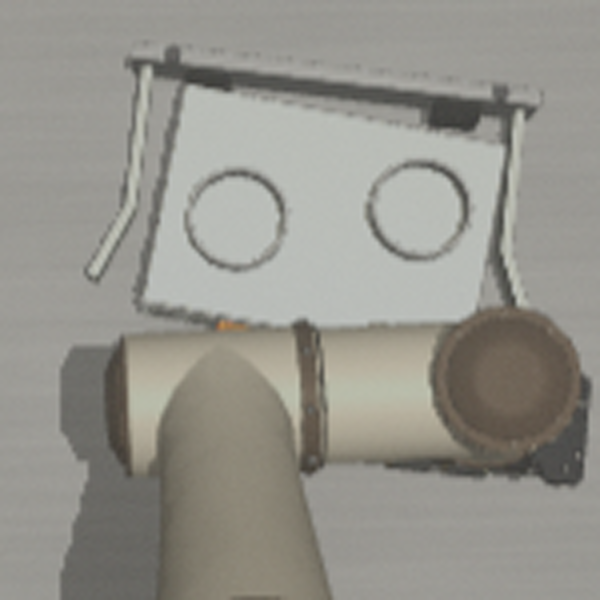

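```bash
python3 -m pendant '[[-8,0,0,0],[-8,0,0,0],[-4,0,0,0],[-2,0,0,0],[-1.5,0,0,0],[0,0,0,0]]'|grep -E 'tcp|wr'; for i in 1 2 3; do python3 -m pendant '[[-1.2,0,0,0],[-1.2,0,0,0],[-1.2,0,0,0]]'|grep -E 'tcp|wr'; done; python3 - <<'E'
from h import *
tcp()
E
```

```text
tcp_pos: [0.5339, -0.1471, 0.0344]
wrist_force: [-0.3, -0.1, 0.5]
tcp_pos: [0.5374, -0.1477, 0.0346]
wrist_force: [-0.6, -0.1, -0.7]
tcp_pos: [0.5411, -0.1481, 0.0346]
wrist_force: [0.5, -0.1, 0.7]
tcp_pos: [0.5436, -0.1485, 0.0343]
wrist_force: [-2.1, 0.3, 1.9]
tcp dock -185.7 -93.2 z 0.0343 F [-2.1  0.3  1.9] t 28.1
```

```bash
for i in 1 2 3; do python3 -m pendant '[[-1,0,0,0],[-1,0,0,0],[-1,0,0,0]]'|grep -E 'tcp|wr'; done; python3 - <<'E'
from h import *
tcp()
E
```

```text
tcp_pos: [0.546, -0.1491, 0.034]
wrist_force: [-5.0, -0.8, -0.4]
tcp_pos: [0.5503, -0.1494, 0.0343]
wrist_force: [-3.5, -0.8, -0.9]
tcp_pos: [0.5535, -0.1498, 0.0345]
wrist_force: [-4.0, -1.0, 0.1]
tcp dock -175.8 -93.2 z 0.0345 F [-4.  -1.   0.1] t 29.0
```

```bash
for i in 1 2 3 4; do python3 -m pendant '[[-0.5,0,0,0],[-0.5,0,0,0]]'|grep -E 'tcp|wr'; done; python3 - <<'E'
from h import *
tcp()
E
```

```text
tcp_pos: [0.5544, -0.1499, 0.0345]
wrist_force: [-4.5, -1.7, 0.8]
tcp_pos: [0.5554, -0.15, 0.0346]
wrist_force: [-4.3, -0.8, -0.1]
tcp_pos: [0.5565, -0.1501, 0.0346]
wrist_force: [-4.2, -1.1, 0.8]
tcp_pos: [0.5574, -0.1503, 0.0346]
wrist_force: [-4.5, -1.3, 0.3]
tcp dock -171.8 -93.2 z 0.0346 F [-4.5 -1.3  0.3] t 29.8
```

```bash
for i in 1 2 3; do python3 -m pendant '[[-0.5,0,0,0],[-0.5,0,0,0]]'|grep -E 'tcp|wr'; done; python3 - <<'E'
from h import *
tcp()
n="top"
f=arm.grab_frame(n)[:,:,::-1]; cv2.imwrite(f"pics/{n}13.png",f)
f=f[135:285,230:380]
cv2.imwrite(f"pics/{n}13z.png",cv2.resize(f,None,fx=4,fy=4,interpolation=cv2.INTER_CUBIC))
E
```

```text
tcp_pos: [0.5584, -0.1504, 0.0346]
wrist_force: [-4.2, -1.6, -0.5]
tcp_pos: [0.5594, -0.1505, 0.0345]
wrist_force: [-4.1, -2.3, -0.9]
tcp_pos: [0.5601, -0.1506, 0.0345]
wrist_force: [-5.3, -1.3, 1.3]
tcp dock -169.1 -93.2 z 0.0345 F [-5.3 -1.3  1.3] t 30.4
```

View pics/top13z.png

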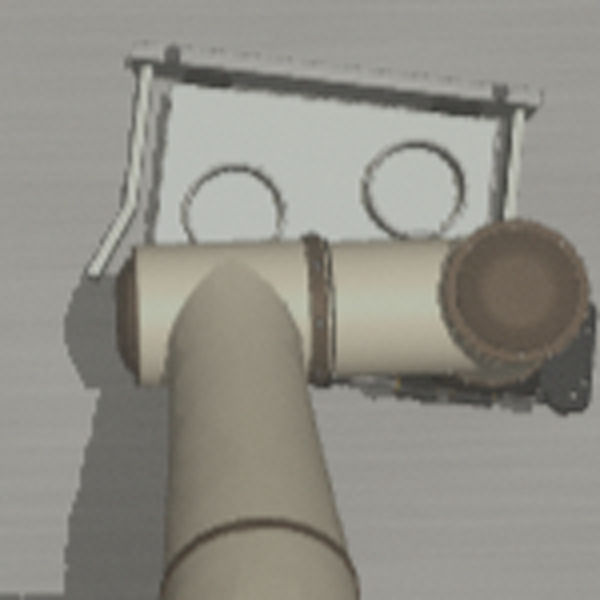

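```bash
for i in 1 2 ; do python3 -m pendant '[[-0.5,0,0,0],[-0.5,0,0,0]]'|grep -E 'tcp|wr'; done
```

```text
tcp_pos: [0.5602, -0.1507, 0.0345]
wrist_force: [-6.6, -0.2, 2.9]
tcp_pos: [0.5602, -0.1506, 0.0344]
wrist_force: [-8.9, 0.7, 4.3]
```

```bash
for i in 1 2 ; do python3 -m pendant '[[-0.5,0,0,0],[-0.3,0,0,0],[0,0,0,0]]'|grep -E 'tcp|wr'; done
```

```text
tcp_pos: [0.5602, -0.1506, 0.0342]
wrist_force: [-9.5, 1.0, 4.1]
tcp_pos: [0.5602, -0.1506, 0.0341]
wrist_force: [-11.0, 2.6, 5.3]
```

```bash
python3 -m pendant '[[-0.4,0,0,0],[-0.3,0,0,0],[0,0,0,0]]'|grep -E 'tcp|wr';  python3 -m pendant '[[-0.3,0,0,0],[0,0,0,0],[0,0,0,0],[0,0,0,0]]'|grep -E 'tcp|wr'
```

```text
tcp_pos: [0.5602, -0.1507, 0.0339]
wrist_force: [-12.6, 2.4, 5.2]
tcp_pos: [0.5602, -0.1507, 0.0338]
wrist_force: [-12.8, 2.7, 5.5]
```

```bash
python3 -m pendant '[[-0.3,0,0,0],[0,0,0,0],[0,0,0,0],[0,0,0,0]]'|grep -E 'tcp|wr'; python3 -m pendant '[[0.8,0,0,0],[0.8,0,0,0],[0.8,0,0,0],[0.8,0,0,0],[0.8,0,0,0],[1,0,0,0],[3,0,0,0],[10,0,0,0],[20,0,0,0],[30,0,0,0],[40,0,0,0],[0,0,-20,0],[0,0,-45,0],[0,0,-45,0],[0,0,-30,0],[0,-45,0,0],[0,-45,0,0],[0,-45,0,0],[0,-45,0,0],[0,0,0,0]]'|grep -E 'tcp|wr'; python3 - <<'E'
from h import *
tcp()
for n in("top","scene"):
    f=arm.grab_frame(n)[:,:,::-1]; cv2.imwrite(f"pics/{n}14.png",f)
    f=f[135:285,230:380] if n=="top" else f[165:310,185:345]
    cv2.imwrite(f"pics/{n}14z.png",cv2.resize(f,None,fx=4,fy=4,interpolation=cv2.INTER_CUBIC))
E
```

```text
tcp_pos: [0.5602, -0.1507, 0.0338]
wrist_force: [-12.6, 1.9, 7.1]
tcp_pos: [0.4351, -0.32, 0.1752]
wrist_force: [0.3, 0.4, -0.2]
tcp dock -271.3 -277.3 z 0.1752 F [ 0.3  0.4 -0.2] t 34.55
```

View pics/top14z.png

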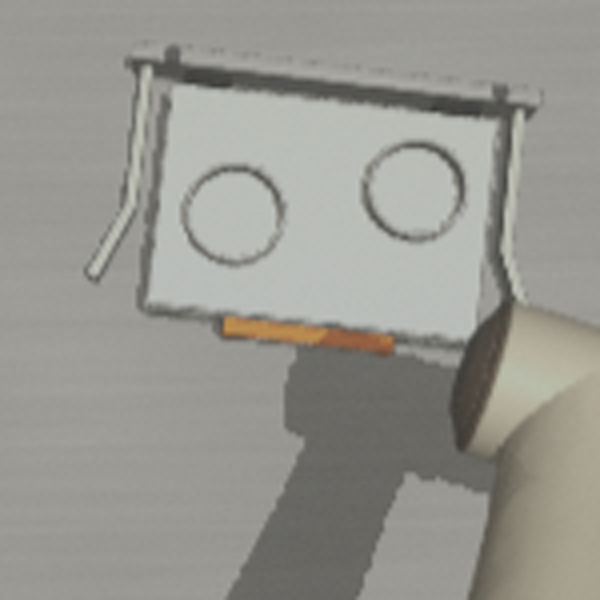

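View pics/scene14z.png

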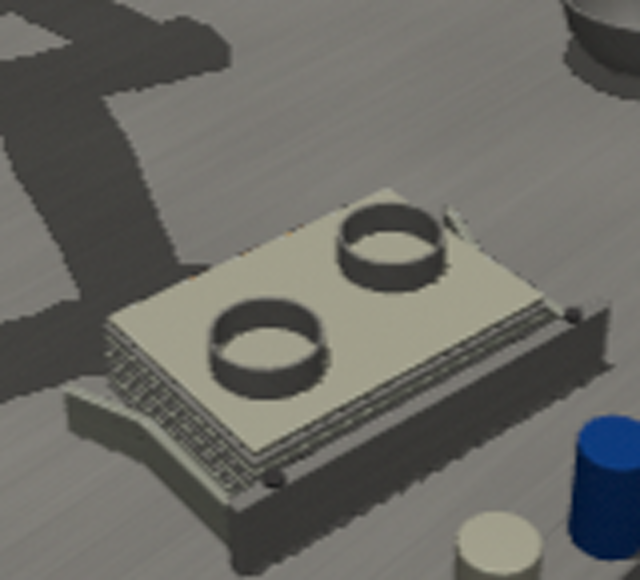

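```bash
python3 - <<'E'
from h import *
f=cv2.imread('pics/top14.png').astype(float).mean(2)
# vertical edge search per column, subpixel: lid back edge (dark->bright) & wall front top edge (bright->dark)
def edge(c0,c1,rng,sign):
    out=[]
    for u in range(c0,c1):
        a,b=rng(u); g=np.diff(f[a:b,u])*sign; k=g.argmax()
        if 0<k<len(g)-1:
            y0,y1,y2=g[k-1:k+2]; o=.5*(y0-y2)/(y0-2*y1+y2) 
        else:o=0
        out.append((u,a+k+.5+o))
    return np.array(out)
mid=lambda u:155.5+(u-271.5)*0.108
lid=edge(274,353,lambda u:(int(mid(u))-3,int(mid(u))+4),1)
wl=lambda u:151+(u-265)*0.112
wall=edge(268,356,lambda u:(int(wl(u))-4,int(wl(u))+4),-1)
for n,e,z in(("lid",lid,.06),("wall",wall,.055)):
    P=ray("top",e,z)[:,:2]*1000
    vx,vy,x,y=cv2.fitLine(P.astype(np.float32),cv2.DIST_HUBER,0,.01,.01).ravel()
    if vy<0:vx,vy=-vx,-vy
    r=(P-[x,y])@[vy,-vx]
    print(n,"yaw",-np.degrees(np.arctan2(vx,vy)).round(3),"pt",x,y,"rms",r.std().round(2))
rep((167,83),(501,119))
E
```

```text
lid yaw -7.785 pt 742.98615 -92.577255 rms 0.77
wall yaw -7.939 pt 760.5155 -78.3171 rms 1.43
yaw rel deg 0.12 len 243.0 backmid [ 4.6 -1.7] backL [ 4.4 90.3] backR [  4.8 -93.7] cornR [   4.9 -121.7] cornL [  4.4 118.3] near R push [-160.2  -98. ] near L [-160.6   94. ]
```

The lid's back edge and the dock wall are parallel within about 0.15°. Both cutters are on the lid and the robot is clear. I'm handing the job in.

```bash
python3 -c "
from rig import arm
print(arm.observe()['time_s']); print(arm.sign_off())"
```

```text
34.65
the job is handed in; nothing more can be done
None
```

I crept the stack into the dock with six corner pushes, alternating left and right. The job was handed in at 34.65 s; no verdict is reported, so this rests on my own checks.

- **Presses:** I pressed and held the left corner first, then the right. Each took about 13 N at the wrist, against about 4–4.5 N needed to slide the stack. That puts roughly 8.5–9 N on each stop by that subtraction, and at most about 13 N. The stop force itself was not measured directly.
- **Slew:** By the camera, the stack stayed within about 5.5° of the dock throughout.
- **Flush and square:** In the last picture the lid's back edge and the dock's back wall were parallel to about 0.15°. The stack was about 2 mm off the dock's centre line, and both cutters were on the lid.
- **Disagreement:** My camera-based dock origin put the back face about 4.5 mm past the stop faces at both corners, which cannot be right. I put it down to an offset in my dock origin estimate. Flushness therefore rests on the squareness and on the finger coming to a hard stop at both corners.
- **Other things on the table:** The arm was clear of everything at hand-in and was kept clear of the ticket rail. I did not re-measure the bystanders' positions, but the arm never went near them at low height.

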